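Check a spigot on the go/no-go gauge

TASK

Three turned spigots stand on the bench; only one is in tolerance: its shank drops into the green go groove of the limit gauge but is stopped by the red no-go groove. Check that spigot on the gauge, first all the way down into the green groove, then resting square across the mouth of the red groove, and then stand it upright in the gauge's white tray and let go. Leave the other two spigots standing where they are.

Things in the scene. Friction and masses are not known exactly. Their poses are not given: they have to be found in the camera images.
- gauge: Fixed gauge on a 94 (x) x 216 (y) mm plate. Origin: plate centre on the bench; x along the grooves, z up. Block x -35..35, top z 36 mm, with two grooves, floors z 16, open at both ends: green go groove 48 mm wide, centre y -24, walls 12 and 10 thick; red no-go groove 24 wide, centre y -80, walls 10 and 12. White square tray, 76 mm inside, walls 4, centre (0, 62), floor z 12, rim z 24.
- spigot_narrow: Loose turned aluminium spigot standing upright: bare round shank 20 mm in diameter, 30 mm tall (too thin: it would drop into both grooves); from its middle rises a dark knurled round grip, 14 mm in diameter, 38 mm tall; 68 mm tall in all. Origin: centre of its foot (underside); z up along its axis.
- spigot_medium: Loose turned aluminium spigot standing upright: bare round shank 36 mm in diameter, 30 mm tall (foot chamfered 1.5 mm; the one in tolerance: it drops into the green groove and is stopped by the red one); from its middle rises a dark knurled round grip, 14 mm in diameter, 38 mm tall; 68 mm tall in all. Origin: centre of its foot (underside); z up along its axis.
- spigot_wide: Loose turned aluminium spigot standing upright: bare round shank 56 mm in diameter, 30 mm tall (too thick for either groove); from its middle rises a dark knurled round grip, 14 mm in diameter, 38 mm tall; 68 mm tall in all. Origin: centre of its foot (underside); z up along its axis.
Not all that is in view belongs to the job. Leave any orange or purple look-alike of the spigot_medium alone.

How it is judged (in metres and radians):
On the way, in this order (a step that is already met when the one before it is completed fails the run):
1. the 36 mm spigot is in the green groove: foot within 8 mm of its floor, upright within 10 degrees, within 30 mm of mid-length (x of spigot_medium in the frame of gauge between -0.03 and 0.03 m and y of spigot_medium in the frame of gauge between -0.036 and -0.012 m and z of spigot_medium in the frame of gauge between 0.008 and 0.024 m and angle between spigot_medium's own z axis and vertical below 0.17 rad), for 0.2 s.
2. the 36 mm spigot rests on the red groove's mouth: pressing on the gauge (over 0.3 N), foot within 5 mm of the block's top, upright within 10 degrees, 12 mm of its centre line, 30 mm of mid-length (x of spigot_medium in the frame of gauge between -0.03 and 0.03 m and y of spigot_medium in the frame of gauge between -0.092 and -0.068 m and z of spigot_medium in the frame of gauge between 0.031 and 0.041 m and angle between spigot_medium's own z axis and vertical below 0.17 rad and contact force between spigot_medium and gauge above 0.3 N), for 0.2 s.
At the end, for the whole second after the job is handed in: The 36 mm spigot stands at rest in the white tray, upright within 10 degrees, its foot on the tray floor (within 5 mm) and its axis within 25 mm of the tray's centre in x and y; the 20 mm and 56 mm spigots are within 20 mm of where they started (x of spigot_medium in the frame of gauge between -0.025 and 0.025 m and y of spigot_medium in the frame of gauge between 0.037 and 0.087 m and z of spigot_medium in the frame of gauge between 0.006 and 0.017 m and angle between spigot_medium's own z axis and vertical below 0.17 rad and linear speed of spigot_medium below 0.02 m/s and distance of each of spigot_narrow, spigot_wide from where it was at the start of the episode below 0.02 m); the robot touches nothing.
It fails at once if the 20 mm or the 56 mm spigot is moved by more than 20 mm (not (distance of spigot_narrow from where it was at the start of the episode below 0.02 m) or not (distance of spigot_wide from where it was at the start of the episode below 0.02 m)).
It also fails if it takes over 45 s, if anything falls off the work surface, if the arm or the gripper's body presses on something with over 40 N, if the wrist force passes 120 N, or if a joint passes its speed limit or range.

ROBOT

A 6-joint arm with a two-finger parallel gripper is mounted at the origin on a cart in front of the work surface, level with it; the furniture and walls round the work are solid. World frame = base frame: x ahead of the robot, y to its left, z up, the work surface at z = 0. Lengths are in m, angles in degrees, forces in N, time in s.
With the tool pointing down it reaches from about 0.375 to 0.9 m from the base axis. Payload 3.1 kg.
Tool frame: the origin (TCP) lies at the very end of the fingers, on their centre line; the grasp point (between the pads) lies 19 mm behind it; z points along the fingers, y is the line along which they close (so a half turn about z gives the same grasp; the last joint's range is limited). The gripper opens to 87 mm and grips with 3 to 60 N. Pads are 19 mm wide; open, the fingers measure 117 mm over their backs; the gripper's body (75 mm by 190 mm) begins 51 mm behind the grasp point.
Start: joints at [-77.034, 30.224, 82.088, -0, 67.689, -10.227], TCP at [0.246, -0.574, 0.188] pointing down, gripper open.
Joint ranges: [-176.69, 176.69], [-43.24, 126.21], [12.49, 139.97], [-82, 262], [0, 151.66], [-163.58, 163.58]. Speed limits (degrees/s): [159.86, 159.86, 180, 180, 180, 180].

INTERFACE

Orientations are given as a 3x3 rotation matrix whose columns are the frame's x, y, z axes.
In Python, from rig import bot, imaging gives the robot as it stands.
- The arm moves only by the tool drive_tool, never from a script. Its argument "deltas" is text: rows parted by semicolons, each of 5 numbers parted by spaces: the finger opening in mm, from 0 to 87, then the shift along the world's x, y, z in mm, then the turn about the world's z in rad. In form: jaw dx dy dz twist; .... A call has 1 to 12 rows; each row is the pose to reach, as a shift and turn from the pose commanded when the call began; what a row does not reach only later rows make up. A row lasts 1/10 s, in which the tool goes at most 50 mm and 8.59 degrees, less where a joint would pass 70% of its speed; a pose out of reach is approached as far as the arm can. A call with a gripper value outside its range is refused whole. The fingers move at their own pace and stop on an object; the grip force is fixed at half the most. Time passes only in rows, so rows that repeat a pose let the fingers close. It gives the time, the measured TCP pose, the force, the opening and the grip force at its end, in the units of the state.
- bot.read_state(): the state, without advancing time (a new reading comes with each control period).
- imaging.capture(name): name is "side" or "top" or "wrist"; returns the picture (480x640x3 uint8, red, green, blue); there is no depth.
- imaging.camera_model(name): a dict with "fx", "fy", "cx", "cy" (pixels), "T" (4x4, takes a point from camera to world coordinates). Camera axes: x right, y down, z forward; pixel columns grow to the right and rows downward; lengths in m; the calibration is good to about 2 mm. A picture is of the moment at which its call begins: read the wrist's pose just before it. camera_model takes no time and is no camera call; for the wrist camera it gives the pose at the moment of the call.
- bot.hand_in(): hands the job in; it is judged then, once.
The state is a dict: "time_s": time; "joint_positions": joint angles; "qvel": joint speeds; "tau": joint torques, N m; "position": TCP position; "tcp_rot": TCP orientation; "force": force on the tool from outside, world axes, zero at the start; "moment": the same for the moment, N m; "opening": opening from 0.0 (shut) to 1.0 (fully open); "grasp_force": force on a finger pad.
Only numpy, scipy, OpenCV 4.12 (cv2) and the standard library are available. Lean on these libraries where they do the work, as an engineer would, in place of code of your own. Each camera call takes 0.05 s, during which the arm holds its last target. There are 200 camera calls.

## Working session

There is one attempt and no reset: what is moved stays moved. The work goes in short steps, Python scripts to look and compute and a tool call to move; the robot and the scene stay as the last step left them, time stands still between calls to the robot, and variables do not carry over. Pictures are saved under pics/ and viewed, at most 10 in all, crops included, and the job is handed in when it is done.

Besides the shell and the picture viewer there is one more tool, called after "Request:" as a command line: name --argument value ..., lists and objects as JSON in quotes. drive_tool: Moves the arm, as the interface text tells. Its arguments: {"type":"object","properties":{"deltas":{"type":"string"}},"required":["deltas"]}

```bash
mkdir -p pics; python3 - <<'E'
from rig import bot, imaging
import cv2, numpy as np
s=bot.read_state(); print(s['time_s'],s['position'],s['tcp_rot'],s['opening'])
for n in('top','side'):
    im=imaging.capture(n); cv2.imwrite(f'pics/{n}0.png',im[:,:,::-1]); m=imaging.camera_model(n); print(n,m['fx'],m['cx'],m['cy'],np.round(m['T'],3).tolist())
E
```

```text
0.0 [ 0.24597006 -0.57368666  0.18737228] [[ 9.19189342e-01  3.93815539e-01 -5.23850084e-04]
 [ 3.93815733e-01 -9.19186990e-01  2.10863035e-03]
 [ 3.48895217e-04 -2.14453095e-03 -9.99997640e-01]] 1.0006979068892885
top 460.7935412709518 315.25413189716056 244.0081990696127 [[0.028, -0.998, 0.063, 0.431], [-1.0, -0.028, 0.0, -0.06], [0.001, -0.063, -0.998, 0.907], [0.0, 0.0, 0.0, 1.0]]
side 613.6729290781398 324.7515145808056 237.46838240262164 [[-0.993, -0.042, 0.11, 0.366], [-0.116, 0.513, -0.85, 0.772], [-0.021, -0.857, -0.515, 0.562], [0.0, 0.0, 0.0, 1.0]]
```

View pics/top0.png

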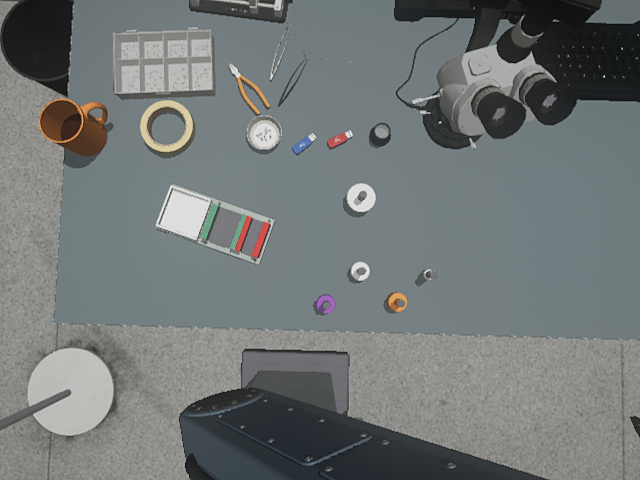

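View pics/side0.png

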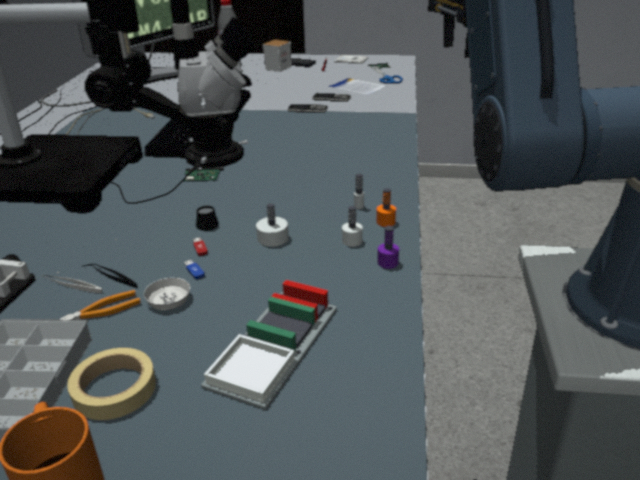

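The top view shows five spigot-like things: white at (361,198), the widest; white at (360,271), mid-sized; a thin grey one at (428,275); and purple (325,304) and orange (397,302) look-alikes. The one at (360,271) fits the 36 mm spigot. The gauge runs from its tray at (185,212) to the red groove at (258,248).

```bash
cat > h.py <<'E'
import cv2, numpy as np
from rig import bot, imaging
def ray(m,u,v,z):
    T=m['T']; d=T[:3,:3]@np.array([(u-m['cx'])/m['fx'],(v-m['cy'])/m['fy'],1.0]); o=T[:3,3]
    return (o+d*(z-o[2])/d[2])
def proj(m,p):
    c=np.linalg.inv(m['T'])@np.r_[p,1]; return m['fx']*c[0]/c[2]+m['cx'],m['fy']*c[1]/c[2]+m['cy']
E
python3 - <<'E'
from h import *
im=cv2.imread('pics/top0.png'); m=imaging.camera_model('top')
hsv=cv2.cvtColor(im,cv2.COLOR_BGR2HSV)
def blobs(mask,z,box,name,amin=40):
    x0,y0,x1,y1=box; k=np.zeros_like(mask); k[y0:y1,x0:x1]=mask[y0:y1,x0:x1]
    for c in cv2.findContours(k,cv2.RETR_EXTERNAL,cv2.CHAIN_APPROX_NONE)[0]:
        if cv2.contourArea(c)<amin: continue
        r=cv2.minAreaRect(c); (u,v),rad=cv2.minEnclosingCircle(c)
        w=[np.round(ray(m,*p,z)[:2]*1e3,1).tolist() for p in cv2.boxPoints(r)]
        print(name,'rect',np.round(r[0],1),'circ',round(u,1),round(v,1),round(rad,1),'->',np.round(ray(m,u,v,z)*1e3,1), 'diam mm',round(2e3*rad/m['fx']*(.907-z)),'area',cv2.contourArea(c),'corners',w,'centre',np.round(ray(m,*r[0],z)[:2]*1e3,1))
white=cv2.inRange(hsv,(0,0,170),(180,40,255))
blobs(white,.03,(335,180,450,290),'spigot')
blobs(cv2.inRange(hsv,(0,0,200),(180,40,255)),.018,(150,180,280,265),'tray')
blobs(cv2.inRange(hsv,(0,0,120),(180,50,255)),.0,(150,180,280,270),'plate')
sat=hsv[:,:,1]>110
blobs(cv2.inRange(hsv,(45,90,40),(90,255,255)),.036,(150,180,280,265),'green',20)
blobs(cv2.inRange(hsv,(0,120,60),(10,255,255))|cv2.inRange(hsv,(170,120,60),(180,255,255)),.036,(150,180,280,265),'red',20)
a=cv2.resize(im[180:270,150:280],(520,360),interpolation=cv2.INTER_CUBIC)
b=cv2.resize(im[185:315,310:440],(280,280),interpolation=cv2.INTER_CUBIC)
o=np.zeros((360,800,3),np.uint8); o[:,:520]=a; o[:280,520:]=b; cv2.imwrite('pics/crop.png',o)
E
```

```text
spigot rect [360.5 270.5] circ 360.0 270.8 9.3 -> [ 437.2 -145.8   30. ] diam mm 36 area 244.0 corners [[438.1, -122.9], [461.6, -145.2], [437.6, -170.5], [414.2, -148.2]] centre [ 437.9 -146.7]
spigot rect [360.8 197.3] circ 361.0 197.0 14.4 -> [ 578.7 -144.5   30. ] diam mm 55 area 607.5 corners [[577.6, -106.1], [616.5, -142.7], [578.8, -182.0], [540.1, -145.4]] centre [ 578.2 -144.1]
tray rect [183. 212.] circ 183.0 212.0 30.0 -> [541.5 199.   18. ] diam mm 116 area 1777.0 corners [[513.8, 251.4], [595.3, 227.1], [569.4, 146.5], [488.2, 171.2]] centre [541.5 199. ]
plate rect [214.5 224.5] circ 214.5 224.5 78.4 -> [520.7 140.9   0. ] diam mm 308 area 11481.0 corners [[605.8, 272.8], [613.2, 16.4], [436.5, 10.5], [429.3, 263.8]] centre [520.7 140.9]
red rect [260.3 239.4] circ 260.5 239.5 18.1 -> [491.1  44.6  36. ] diam mm 69 area 197.0 corners [[460.6, 61.4], [525.8, 40.3], [521.9, 28.7], [456.8, 49.8]] centre [491.2  45.1]
red rect [242.9 233.3] circ 243.5 233.5 18.1 -> [501.5  77.3  36. ] diam mm 69 area 159.0 corners [[471.0, 93.8], [536.3, 72.9], [533.0, 63.1], [467.8, 84.1]] centre [502.   78.5]
```

View pics/crop.png

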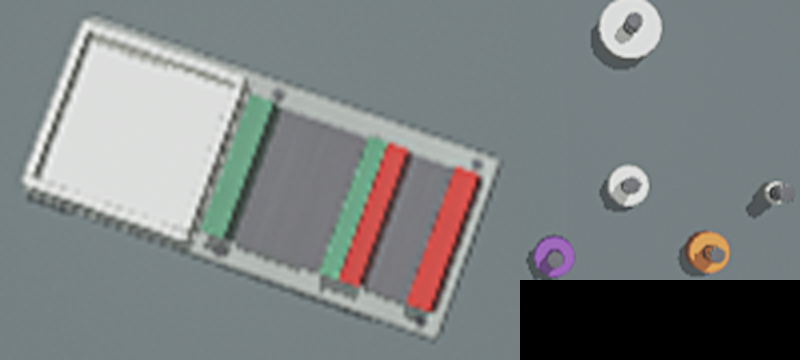

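The crop confirms it: the 36 mm white spigot is the lone mid-sized one at (360,271), clear of the purple and orange look-alikes. The gauge is clear too. I'll move above the spigot and check it with the wrist camera.

Request:
drive_tool --deltas "50 19 43 0 0; 50 38 86 0 0; 50 57 129 0 0; 50 77 172 0 0; 50 96 214 0 0; 50 115 257 0 0; 50 134 300 0 0; 50 153 343 -10 0; 50 173 386 -20 0; 50 192 428 -40 0; 50 192 428 -40 0; 50 192 428 -40 0"

```text
time_s: 1.3
position: [0.4379, -0.1451, 0.1478]
tcp_rot: [[0.918, 0.397, -0.002], [0.397, -0.918, 0.001], [-0.001, -0.001, -1.0]]
force: [0.4, -0.8, -0.2]
opening: 0.577
grasp_force: 0.0
```

```bash
python3 - <<'E'
from h import *
s=bot.read_state(); print(s['time_s'],s['position'],s['qvel'],s['tcp_rot'][:,1],s['opening'],s['force'])
m=imaging.camera_model('wrist'); im=imaging.capture('wrist')[:,:,::-1].copy(); cv2.imwrite('pics/w1.png',im)
print(m['fx'],np.round(m['T'],3).tolist()); 
for z in(0,.03,.068): print(proj(m,[.4375,-.146,z]))
print('tcp px',proj(m,s['position']))
E
```

```text
1.3 [ 0.4379392  -0.14514592  0.14779395] [-2.9932104  -0.68796109 -1.53536235 -0.29604564 -0.15050356 -0.1178974 ] [ 0.39696097 -0.91783468 -0.00121669] 0.5770231292071867 [ 0.40360667 -0.75007424 -0.18569389]
335.60449838796075 [[0.396, -0.878, -0.271, 0.512], [-0.918, -0.378, -0.116, -0.113], [-0.001, 0.295, -0.956, 0.344], [0.0, 0.0, 0.0, 1.0]]
(np.float64(321.6538364383957), np.float64(216.51697626585374))
(np.float64(321.7408653403656), np.float64(223.70515005459285))
(np.float64(321.8759803380384), np.float64(234.86500686942944))
tcp px (np.float64(321.3436116637124), np.float64(269.66873897466775))
```

View pics/w1.png

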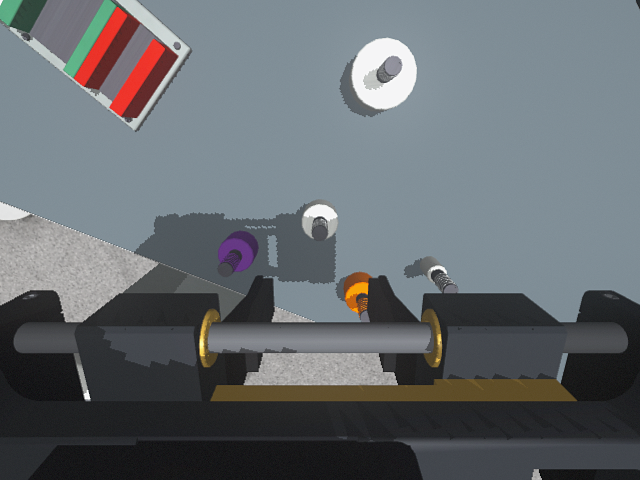

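The wrist view shows the white spigot at (320,222) and its grip top at (320,236), within 2 px of prediction. Orange at (362,290) is clear of the fingers. I'll descend and grip.

Request:
drive_tool --deltas "50 0 -1 -40 0; 50 0 -1 -80 0; 50 0 -1 -105 0; 50 0 -1 -111 0; 50 0 -1 -111 0; 0 0 -1 -111 0; 0 0 -1 -111 0; 0 0 -1 -111 0; 0 0 -1 -111 0; 0 0 -1 -111 0; 0 0 -1 -111 0"

```text
time_s: 2.45
position: [0.4383, -0.1474, 0.0376]
tcp_rot: [[0.919, 0.394, 0.0], [0.394, -0.919, -0.0], [0.0, 0.0, -1.0]]
force: [0.1, 0.2, -0.6]
opening: 0.112
grasp_force: 0.0
```

```bash
python3 - <<'E'
from h import *
im=imaging.capture('wrist')[:,:,::-1]; sd=imaging.capture('side')[:,:,::-1]
o=np.hstack([im[150:400,140:540],cv2.resize(sd[160:285,250:450],(400,250))]); cv2.imwrite('pics/w2.png',o)
s=bot.read_state(); print(s['time_s'],s['opening'],s['grasp_force'])
E
```

```text
2.55 0.042928741986719844 0.0
```

View pics/w2.png

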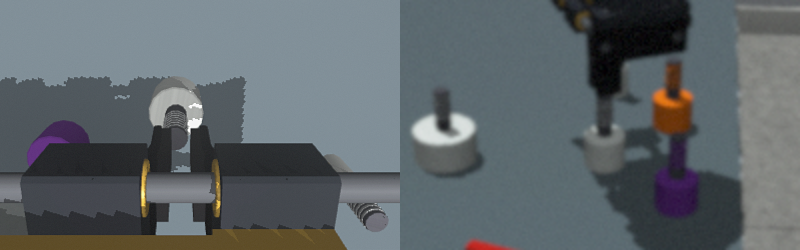

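The grip at about (317,280) sits just ahead of the nearly closed fingers at (305–345,280), so they missed it along the tool's x. I'll work out how far.

```bash
python3 - <<'E'
from h import *
s=bot.read_state(); p=s['position']; R=s['tcp_rot']; m=imaging.camera_model('wrist')
print(p, 'tcp px',proj(m,p),'grasp px',proj(m,p-R[:,2]*.019))
im=cv2.imread('pics/w2.png')[:, :400]
h=cv2.cvtColor(im,cv2.COLOR_BGR2HSV); k=cv2.inRange(h,(0,0,120),(180,30,255)); k[135:]=0;k[:, :140]=0;k[:,215:]=0
c=max(cv2.findContours(k,cv2.RETR_EXTERNAL,cv2.CHAIN_APPROX_NONE)[0],key=cv2.contourArea); print('shank bbox',cv2.boundingRect(c))
for q in((.438,-.146),(.445,-.143),(.452,-.140),(.459,-.137)):
    print(q,[np.round(proj(m,[*q,z]),0)-[140,150] for z in(0,.03,.068)], [np.round(proj(imaging.camera_model('side'),[*q,z]),0) for z in(0,.03,.068)])
o=cv2.resize(im[60:225,80:300],(800,600),interpolation=cv2.INTER_CUBIC); cv2.imwrite('pics/w3.png',o)
E
```

```text
[ 0.43822453 -0.14739903  0.03741712] tcp px (np.float64(321.4365914495817), np.float64(269.6546386702761)) grasp px (np.float64(321.54581410809897), np.float64(282.246762458784))
shank bbox (149, 76, 55, 59)
(0.438, -0.146) [array([179., 100.]), array([179., 115.]), array([179., 141.])] [array([352., 241.]), array([352., 227.]), array([352., 207.])]
(0.445, -0.143) [array([179.,  90.]), array([179., 104.]), array([179., 128.])] [array([347., 242.]), array([347., 227.]), array([347., 208.])]
(0.452, -0.14) [array([179.,  80.]), array([179.,  93.]), array([179., 114.])] [array([343., 243.]), array([343., 228.]), array([343., 209.])]
(0.459, -0.137) [array([179.,  70.]), array([179.,  81.]), array([179., 101.])] [array([339., 244.]), array([339., 229.]), array([339., 209.])]
```

View pics/w3.png

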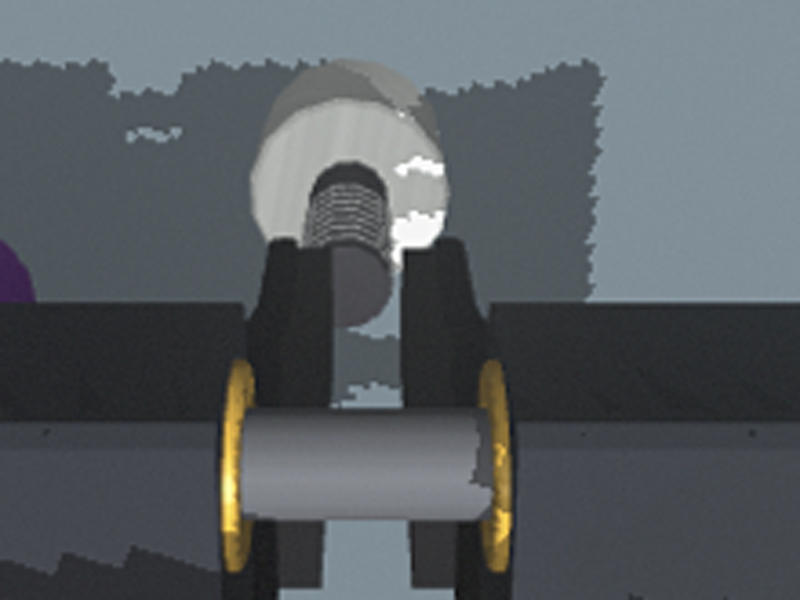

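Request:
drive_tool --deltas "0 0 0 0 0; 0 0 0 0 0; 0 0 0 0 0"

```text
time_s: 2.85
position: [0.4381, -0.1474, 0.0373]
tcp_rot: [[0.919, 0.394, -0.0], [0.394, -0.919, 0.0], [-0.0, -0.0, -1.0]]
force: [0.0, -0.3, -0.4]
opening: 0.006
grasp_force: 0.0
```

```bash
python3 - <<'E'
from h import *
s=bot.read_state(); print(s['time_s'],s['position'],s['opening'],s['grasp_force'],s['force'],s['moment'])
im=imaging.capture('wrist')[:,:,::-1]; sd=imaging.capture('side')[:,:,::-1]
o=np.hstack([cv2.resize(im[210:375,220:440],(533,400),interpolation=2),cv2.resize(sd[180:260,327:380],(265,400),interpolation=2)]); cv2.imwrite('pics/w4.png',o)
E
```

```text
2.85 [ 0.43813499 -0.14742977  0.03728414] 0.0064001229524442435 0.0 [ 0.00087714 -0.34296022 -0.35879499] [-0.09410753 -0.00303387  0.06329436]
```

View pics/w4.png

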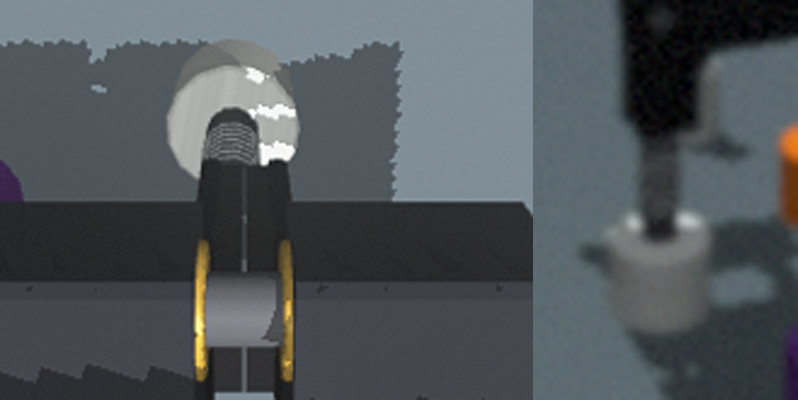

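Both views show the fingers shut just above the grip top: in the side crop the tips end at image row 206, where z = 68 mm projects. The true fingertips are therefore about 30 mm higher than the reported TCP, and the spigot hasn't been disturbed. I'll reopen, shift slightly, go 26 mm lower and close, watching the opening and force.

Request:
drive_tool --deltas "50 0 0 0 0; 50 0 0 0 0; 50 0 0 0 0; 50 0 0 0 0; 50 1 3 0 0; 50 1 3 -10 0; 50 1 3 -20 0; 50 1 3 -26 0; 50 1 3 -26 0; 50 1 3 -26 0"

```text
time_s: 3.95
position: [0.4389, -0.1443, 0.0109]
tcp_rot: [[0.919, 0.394, -0.001], [0.394, -0.919, 0.001], [-0.001, -0.001, -1.0]]
force: [0.8, 0.1, 0.4]
opening: 0.575
grasp_force: 0.0
```

Request:
drive_tool --deltas "0 0 0 0 0; 0 0 0 0 0; 0 0 0 0 0; 0 0 0 0 0; 0 0 0 0 0; 0 0 0 0 0; 0 0 0 0 0; 0 0 0 0 0"

```text
time_s: 4.75
position: [0.4391, -0.1444, 0.0114]
tcp_rot: [[0.919, 0.394, -0.0], [0.394, -0.919, 0.0], [-0.0, -0.0, -1.0]]
force: [-0.6, 0.5, 0.4]
opening: 0.149
grasp_force: 30.0
```

```bash
python3 - <<'E'
from h import *
s=bot.read_state(); print(s['time_s'],s['position'],s['opening'],s['grasp_force'],s['force'],s['moment'])
im=imaging.capture('wrist')[:,:,::-1]; sd=imaging.capture('side')[:,:,::-1]
o=np.hstack([cv2.resize(im[210:375,220:440],(533,400),interpolation=2),cv2.resize(sd[180:260,327:380],(265,400),interpolation=2)]); cv2.imwrite('pics/w5.png',o)
E
```

```text
4.75 [ 0.43912045 -0.14441854  0.01135685] 0.1492684615363827 29.98014410957694 [-0.60136038  0.52647138  0.41966294] [ 0.08205475 -0.02664055 -0.04052328]
```

The grip holds: opening 13 mm at 30 N, with the foot at z≈0 for TCP z 11.4 mm. Next I lift and carry it over the green groove. Using the same camera for both ends, the shift is about (+76, +261) mm.

Request:
drive_tool --deltas "0 0 0 20 0; 0 0 0 50 0; 0 0 0 70 0; 0 10 34 70 0; 0 21 73 70 0; 0 33 112 70 0; 0 44 151 70 0; 0 56 190 70 0; 0 67 229 70 0; 0 76 261 70 0; 0 76 261 70 0; 0 76 261 70 0"

```text
time_s: 6.05
position: [0.5146, 0.1171, 0.081]
tcp_rot: [[0.918, 0.396, -0.001], [0.396, -0.918, -0.0], [-0.001, -0.0, -1.0]]
force: [0.2, -0.0, -1.0]
opening: 0.152
grasp_force: 30.0
```

```bash
python3 - <<'E'
from h import *
s=bot.read_state(); print(s['time_s'],s['position'],s['opening'],s['grasp_force'],s['force'])
m=imaging.camera_model('wrist'); im=imaging.capture('wrist')[:,:,::-1]; t=imaging.capture('top')[:,:,::-1]; sd=imaging.capture('side')[:,:,::-1]
cv2.imwrite('pics/t6.png',t); cv2.imwrite('pics/w6.png',im); cv2.imwrite('pics/s6.png',sd)
o=np.hstack([cv2.resize(im[100:420,100:540],(440,320)),cv2.resize(sd[200:420,150:390],(360,330))[:320]]); cv2.imwrite('pics/c6.png',o)
hsv=cv2.cvtColor(im,cv2.COLOR_BGR2HSV)
for n,k in(('green',cv2.inRange(hsv,(45,90,40),(90,255,255))),('red',cv2.inRange(hsv,(0,120,60),(10,255,255))|cv2.inRange(hsv,(170,120,60),(180,255,255)))):
  for c in cv2.findContours(k,0,1)[0]:
    if cv2.contourArea(c)>150: print(n,cv2.contourArea(c),np.round(cv2.boxPoints(cv2.minAreaRect(c)),0).tolist())
# expected pixel centres of groove mouths at z=.036 and tcp
for q in((.5144,.1162),(.4968,.0623),(.541,.198)): print(np.round(proj(m,[*q,.036])))
E
```

```text
6.05 [0.51461179 0.11714593 0.08103567] 0.1520757894582992 29.978665192611516 [ 0.21336022 -0.04674796 -1.04650932]
green 470.0 [[342.0, 266.0], [376.0, 233.0], [384.0, 241.0], [351.0, 275.0]]
green 236.5 [[255.0, 248.0], [280.0, 221.0], [291.0, 231.0], [266.0, 258.0]]
green 816.0 [[273.0, 227.0], [315.0, 179.0], [327.0, 190.0], [285.0, 237.0]]
red 794.5 [[377.0, 292.0], [411.0, 259.0], [427.0, 276.0], [393.0, 309.0]]
red 614.5 [[345.0, 283.0], [381.0, 234.0], [396.0, 245.0], [360.0, 294.0]]
[322. 248.]
[376. 292.]
[231. 172.]
```

View pics/c6.png

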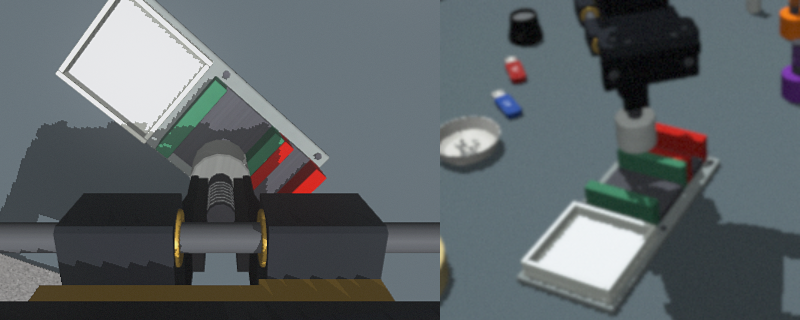

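The wrist view shows the shank hanging upright at about (320,260) in the full frame, over the green groove between its walls, and the side view agrees. I'll check the wall edges in gauge coordinates.

```bash
python3 - <<'E'
from h import *
m=imaging.camera_model('wrist'); im=cv2.imread('pics/w6.png'); hsv=cv2.cvtColor(im,cv2.COLOR_BGR2HSV)
a=np.radians(-18); ex=np.array([np.cos(a),np.sin(a)]); ey=np.array([-np.sin(a),np.cos(a)]); O=np.array([514.4,116.2])+24*ey
for n,k in(('green',cv2.inRange(hsv,(45,90,40),(90,255,255))),('red',cv2.inRange(hsv,(0,120,60),(10,255,255))|cv2.inRange(hsv,(170,120,60),(180,255,255)))):
  for c in cv2.findContours(k,0,1)[0]:
    if cv2.contourArea(c)>150:
      g=np.array([ray(m,*p[0],.036)[:2]*1e3-O for p in c]); y=g@ey; x=g@ex
      print(n,'y %.1f..%.1f'%(y.min(),y.max()),'x %.1f..%.1f'%(x.min(),x.max()),'meanV',hsv[...,2][k>0].mean())
k=cv2.inRange(hsv,(0,0,95),(180,30,255)); k[:225]=0;k[300:]=0;k[:,:270]=0;k[:,365:]=0
for c in cv2.findContours(k,0,1)[0]:
  if cv2.contourArea(c)>200: print('grey',cv2.boundingRect(c))
p=bot.read_state()['position']
for z in(.0697,.0997):
  cu=proj(m,[p[0],p[1],z]); l=[proj(m,[p[0]+.018*np.cos(t),p[1]+.018*np.sin(t),z]) for t in np.linspace(0,6.28,60)]; print('pred shank ring',z,np.round(cu),np.round(np.min(l,0)),np.round(np.max(l,0)))
E
```

```text
green y -56.9..-47.0 x -1.7..35.3 meanV 123.70665866826634
green y 1.2..12.5 x -33.5..-4.8 meanV 123.70665866826634
green y 0.8..12.3 x -11.1..35.6 meanV 123.70665866826634
red y -103.0..-82.6 x 0.9..37.3 meanV 141.85309617918313
red y -67.3..-51.7 x -9.6..37.4 meanV 141.85309617918313
grey (270, 253, 80, 29)
pred shank ring 0.0697 [321. 263.] [294. 237.] [349. 288.]
pred shank ring 0.0997 [321. 282.] [290. 253.] [353. 310.]
```

The gauge pose agrees to about 1 mm and the shank is centred over the groove. Lowering it.

Request:
drive_tool --deltas "0 0 0 -20 0; 0 0 0 -35 0; 0 0 0 -45 0; 0 0 0 -49 0; 0 0 0 -52 0; 0 0 0 -53 0; 0 0 0 -53 0; 0 0 0 -53 0; 0 0 0 -53 0; 0 0 0 -53 0"

```text
time_s: 7.2
position: [0.5153, 0.1166, 0.0286]
tcp_rot: [[0.919, 0.394, 0.001], [0.394, -0.919, 0.0], [0.001, 0.0, -1.0]]
force: [-0.2, -0.1, -0.6]
opening: 0.152
grasp_force: 30.0
```

Request:
drive_tool --deltas "0 0 0 -1.5 0; 0 0 0 -1.5 0; 0 0 0 -1.5 0; 0 0 0 15 0; 0 0 0 35 0; 0 0 0 38 0; 0 -6 -18 38 0; 0 -12 -36 38 0; 0 -17 -53 38 0; 0 -17 -53 38 0; 0 -17 -53 27 0; 0 -17 -53 22 0"

```text
time_s: 8.4
position: [0.4978, 0.064, 0.0491]
tcp_rot: [[0.919, 0.394, -0.001], [0.394, -0.919, 0.0], [-0.001, -0.001, -1.0]]
force: [0.6, 0.6, -1.4]
opening: 0.151
grasp_force: 30.0
```

Request:
drive_tool --deltas "0 0 0 -2 0; 0 0 0 -3 0; 0 0 0 -3 0; 0 0 0 -3 0"

```text
time_s: 8.8
position: [0.4978, 0.0642, 0.0473]
tcp_rot: [[0.919, 0.394, -0.001], [0.394, -0.919, 0.0], [-0.001, -0.001, -1.0]]
force: [-1.8, 1.3, 2.8]
opening: 0.156
grasp_force: 30.0
```

Request:
drive_tool --deltas "0 0 0 -1 0; 0 0 0 -1 0; 0 0 0 -1 0; 0 0 0 -1 0; 0 0 0 -1 0; 0 0 0 -1 0"

```text
time_s: 9.4
position: [0.4981, 0.0641, 0.0472]
tcp_rot: [[0.919, 0.394, 0.0], [0.394, -0.919, 0.0], [0.0, -0.0, -1.0]]
force: [-3.2, 1.7, 10.0]
opening: 0.147
grasp_force: 30.0
```

```bash
python3 - <<'E'
from h import *
s=bot.read_state(); print(s['time_s'],s['position'],s['force'],s['moment'])
im=imaging.capture('wrist')[:,:,::-1]; sd=imaging.capture('side')[:,:,::-1]
o=np.hstack([cv2.resize(im[100:420,100:540],(440,320)),cv2.resize(sd[230:350,230:360],(346,320),interpolation=2)]); cv2.imwrite('pics/c7.png',o)
E
```

```text
9.4 [0.49810992 0.06413139 0.04722646] [-3.18826473  1.74214813  9.98415954] [0.28145978 0.46194949 0.01716431]
```

View pics/c7.png

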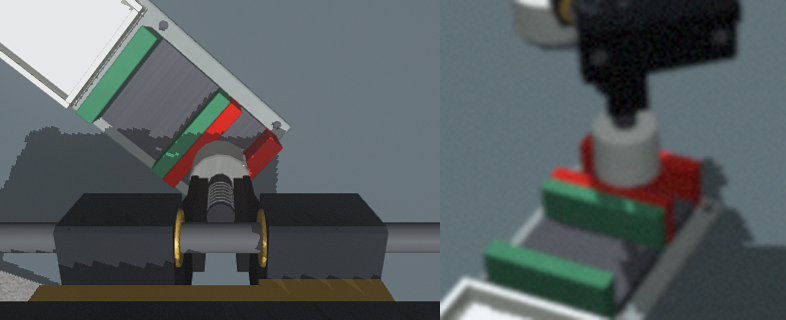

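The shank rests square across the red mouth with a 10 N press and the foot at about 36 mm. Now to the tray.

Request:
drive_tool --deltas "0 0 0 15 0; 0 0 0 30 0; 0 0 0 35 0; 0 11 34 35 0; 0 22 68 35 0; 0 33 102 35 0; 0 43 134 35 0; 0 43 134 35 0; 0 43 134 10 0; 0 43 134 -8 0; 0 43 134 -16 0; 0 43 134 -18 0"

```text
time_s: 10.7
position: [0.5401, 0.1969, 0.027]
tcp_rot: [[0.919, 0.393, -0.003], [0.393, -0.919, -0.001], [-0.003, -0.001, -1.0]]
force: [-0.3, 0.4, -0.1]
opening: 0.153
grasp_force: 30.0
```

Request:
drive_tool --deltas "0 0 0 0 0; 0 0 0 -1 0; 0 0 0 -2 0; 0 0 0 -2 0; 0 0 0 -2 0"

```text
time_s: 11.2
position: [0.5414, 0.1976, 0.0267]
tcp_rot: [[0.919, 0.394, 0.001], [0.394, -0.919, 0.0], [0.001, 0.0, -1.0]]
force: [0.0, 0.2, -1.4]
opening: 0.152
grasp_force: 30.0
```

Request:
drive_tool --deltas "0 0 0 -1 0; 0 0 0 -2 0; 0 0 0 -3 0; 0 0 0 -3.5 0; 0 0 0 -3.5 0; 0 0 0 -3.5 0"

```text
time_s: 11.8
position: [0.5413, 0.1977, 0.0233]
tcp_rot: [[0.919, 0.394, 0.0], [0.394, -0.919, 0.0], [0.0, -0.0, -1.0]]
force: [-1.8, 0.7, 5.1]
opening: 0.152
grasp_force: 30.0
```

The foot is on the tray floor at 5 N, with TCP z 23.3 mm. I'll release and rise.

Request:
drive_tool --deltas "30 0 0 0 0; 50 0 0 0 0; 50 0 0 0 0; 50 0 0 0 0; 50 0 0 0 0; 50 0 0 10 0; 50 0 0 30 0; 50 0 0 60 0; 50 0 0 100 0; 50 0 0 140 0; 50 0 0 150 0; 50 0 0 150 0"

```text
time_s: 13.0
position: [0.5427, 0.1978, 0.1755]
tcp_rot: [[0.919, 0.394, 0.005], [0.394, -0.919, 0.001], [0.005, 0.001, -1.0]]
force: [0.6, -0.5, -1.0]
opening: 0.573
grasp_force: 0.0
```

```bash
python3 - <<'E'
from h import *
s=bot.read_state(); print(s['time_s'],s['position'],s['opening'],s['qvel'])
im=imaging.capture('wrist')[:,:,::-1]; sd=imaging.capture('side')[:,:,::-1]
o=np.hstack([cv2.resize(im[100:420,100:540],(440,320)),cv2.resize(sd[160:420,180:440],(320,320))]); cv2.imwrite('pics/c8.png',o)
E
```

```text
13.0 [0.54265201 0.19782084 0.17549419] 0.5729242888763236 [-0.03262478  2.99119001  3.22583694 -0.0323849  -0.97575917  0.02779939]
```

View pics/c8.png

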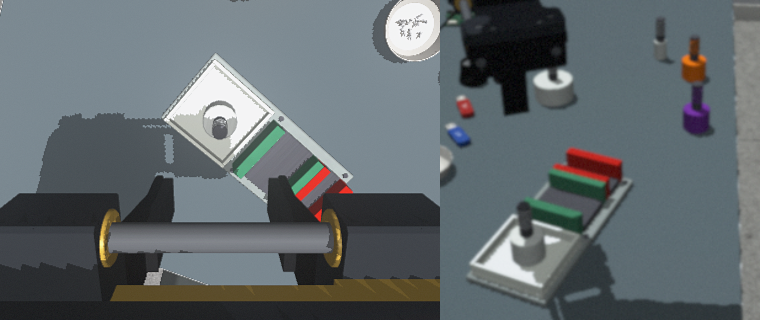

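The spigot stands upright near the centre of the tray at (320,220) in the wrist frame. The other spigots are untouched and the gripper is clear.

```bash
python3 -c "
from rig import bot
print(bot.hand_in())"
```

```text
the job is handed in; nothing more can be done
None
```

The 36 mm spigot went down into the green groove, rested square across the red mouth under a 10 N press, and now stands released in the white tray. The job is handed in after about 13 s of the 45 s allowed; the other two spigots look untouched in the last picture, and no verdict came back.

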